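Open up a small belt drive and hold its tensioner back

ROBOT

A 6-joint arm with a two-finger parallel gripper is mounted at the origin on the work surface; the furniture and walls round the work are solid. World frame = base frame: x ahead of the robot, y to its left, z up, the work surface at z = 0. Lengths are in m, angles in rad, forces in N, time in s.
With the tool pointing down it reaches from about 0.325 to 0.9 m from the base axis. Payload 3.5 kg.
Tool frame: the origin (TCP) lies on the mounting face of the last link; the fingertips stand 173 mm ahead of it and the grasp point (between the pads) lies 155 mm ahead of it (robot.tip_reach is the y of the fingertips in the tool frame, in m); y points along the fingers, x is the direction in which the jaws open and shut, and the axes are right-handed (so a half turn about y gives the same grasp; the last joint's range is limited). The gripper opens to 85 mm and grips with 20 to 120 N. Pads are 22 mm wide; open, the fingers measure 114 mm over their backs; the gripper's body (76 mm by 85 mm) begins 54 mm behind the grasp point. The pads swing forward as they close: fully open they stand 13 mm farther back than shut.
Start: joints at [-1.208, 0.276, -0.026, 1.268, 0, 1.467], TCP at [0.281, -0.558, 0.405] pointing down, gripper open.
Joint ranges: [-3.12, 3.12], [-0.85, 1.88], [-1.08, 1.24], [-1.95, 2.15], [-1.57, 1.53], [-3.14, 3.14]. Speed limits (rad/s): [2.57, 2.57, 3.14, 3.14, 3.14, 3.14].

INTERFACE

Orientations are given as a unit quaternion [x, y, z, w].
In Python, from workcell import robot, cams gives the robot as it stands.
- The arm moves only by the tool arm_command, never from a script. Its argument "rows" is a list of rows, each a list of 5 numbers: the gripper's target within -1 to 1 (shut at 1, half-way at 0, fully open at -1), then the shift along the tool's x, y, z normalised to -1 to 1, where 1 is 0.15 m, then the turn about the tool's y normalised to -1 to 1, where 1 is 90 degrees. A call has exactly 5 rows; each row is the pose to reach, as a shift and turn from the pose commanded when the call began, along the tool's axes at that moment; what a row does not reach only later rows make up. A row lasts 1/12 s, in which the tool goes at most 41.7 mm and 7.16 degrees, less where a joint would pass 70% of its speed; a pose out of reach is approached as far as the arm can. A call with a number of a shift or a turn outside -1 to 1 is refused whole. A call with a gripper value outside its range is refused whole. The fingers move at their own pace and stop on an object; "squeeze" is the grip in N (left out, the last holds). Time passes only in rows, so rows that repeat a pose let the fingers close, or fill a call up. It gives the time, the measured TCP pose, the force and the opening at its end, in the units of the state.
- robot.read_state(): the state, without advancing time (a new reading comes with each control period).
- cams.get_image(name): name is "scene" or "top" or "wrist"; returns the picture (480x640x3 uint8, blue, green, red); there is no depth.
- cams.camera_params(name): a dict with "intrinsics" (3x3 intrinsics, pixels), "world_to_cam" (4x4, takes a point from world to camera coordinates); the wrist camera has in their place "T_tool_cam" (4x4, takes a point from camera to tool coordinates, whose origin is the TCP and whose axes are the tool frame's). Camera axes: x right, y up, looking along -z (the intrinsics and any distortion apply to the point x, -y, -z); pixel columns grow to the right and rows downward; lengths in m; the calibration is good to about 2 mm. The wrist camera is an equidistant fisheye: a pixel r from the principal point sees the ray r / f radians off the axis. A picture is of the moment at which its call begins: read the wrist's pose just before it. camera_params takes no time and is no camera call.
- robot.hand_in(): hands the job in, once; it reports no verdict.
The state is a dict: "clock": time; "joint_pos": joint angles; "joint_velocities": joint speeds; "tau": joint torques, N m; "ee_pos": TCP position; "tool_rot": TCP orientation; "force": force on the tool from outside, world axes, zero at the start; "ft_torque": the same for the moment, N m; "gripper_width": finger opening in m.
Only numpy, scipy, OpenCV 4.12 (cv2) and the standard library are available. Lean on these libraries where they do the work, as an engineer would, in place of code of your own. Each camera call takes 0.05 s, during which the arm holds its last target.

TASK

The belt drive is off for a new belt: lift its clear guard off by the handle, hang it by that handle on the two-pronged hook stand and let go of it. Then push the sprung tensioner arm back with the fingers until its pawl clicks in behind the pin, go a little beyond the click, and finish the program while still holding the arm there, so that the fingers and not the pawl carry the spring. Leave the things standing round about where they are.

Things in the scene. Friction and masses are not known exactly. Their poses are not given: they have to be found in the camera images.
- guard: the loose guard: clear hood, open below, 112 (x) x 150 (y) x 62 mm high, 3 mm walls with grey edges, about 0.2 kg, at the start standing over the tensioner on the drive's base plate, squarely to it. Origin at the centre of its lower rim, z up. It has a handle on top
- guard_handle (a point): middle of the guard's handle: rigid bail of 8 mm round steel, bar along the guard's y, 96 mm clear between its legs, bar axis 55 mm above the hood's top, 117 mm above its lower rim. A black sleeve 12 mm thick, 32 mm long marks the middle: grip it there across the bar, from above; the bare bar on either side goes on the prongs. Axes as the guard's
- hook_seat (a point): point midway between the two prongs, on their axis, at their lowest place, 175 mm above the worktop. x runs from the prongs' tips to the post, z up. Prongs: 8 mm round steel at y = -28 and +28 mm, pointing to -x; the upturned tips end at x = -20 mm, 12 mm higher. A hanging bar's axis is 8 mm above the seat. Way on: bar along y above the tips, hood below the prongs, go to +x, lower
- hook_stand: the fixed hook stand; origin on the worktop right below the seat, axes as the seat's. Base plate 130 x 110 x 10 mm; 16 mm post at x = +78 mm; the prongs rise gently towards it from the seat, and nothing stands more than 17 mm above the seat
- drive: the fixed belt drive: grey base plate, x = -78 to +102, y = -88 to +88 mm, top 12 mm above the worktop; origin on the worktop under the guarded area's middle, z up. Tensioner pivot (upright axis) at x = -4, y = -18 mm; pulley of 12 mm radius, 26 mm tall, at (38, 16) mm; motor box beyond the guard, x = 70 to 98, y = -55 to +55 mm, top 57 mm above the worktop
- tab (a point): centre of the push tab at the end of the tensioner arm, 64 mm from the pivot: upright steel plate 8 mm thick, 22 mm wide along the arm, from 16 to 58 mm above the worktop. At joint value q the arm points along (sin(q - 0.3), cos(q - 0.3)) in the drive's x and y, and the tab's faces are square to its travel. Push its -x face towards the drive's +x
- tensioner (a joint): angle of the tensioner arm, rad: 0 at rest, growing as its tab is pushed towards the drive's +x; the pawl clicks in at 0.42 and the end stop is at 0.62. The spring pushes back with about 5 N at the tab at rest and 12 N at the stop. Once clicked, an arm that is let go springs back only to about 0.40, held by the pawl
- pawl (a joint): angle of the small sprung pawl behind the tensioner's pivot, rad: about 0.17 while it rides on the arm's pin, 0 once it has clicked in behind the pin
- sample_pot: bystander: white sample pot with red lid, 68 mm wide, 63 mm high, origin under its centre
- flask: bystander: conical glass flask, 63 mm wide, 107 mm high, origin under its centre
- tape: bystander: roll of tape lying flat, 65 mm wide, 19 mm high, origin under its centre
Mind the look-alikes: they are no part of the job. There is more than one size of the guard; the one meant has the size given above.

How it is judged:
On the way, in this order (a step that is already met when the one before it is completed fails the run):
1. the guard hangs by its handle on the hook, let go (contact force between guard and hook_stand above 1 N and contact force between guard and the arm below 0.1 N and contact force between guard and the fingers below 0.1 N and contact force between guard and drive below 0.1 N and horizontal distance between guard_handle and hook_seat below 0.045 m and z of guard_handle in the frame of hook_seat between 0 and 0.03 m and linear speed of guard below 0.05 m/s and value of joint tensioner below 0.3 rad), for 0.3 s.
2. the tensioner is past its click, the pawl in behind the pin (value of joint tensioner above 0.42 rad and value of joint pawl below 0.05 rad), for 0.2 s.
At the end, for the whole second after the job is handed in: The guard hangs still on the hook by its handle, carried by the stand alone (handle bar within 45 mm of the seat in plan and 0 to 30 mm above it), and the fingers hold the tensioner arm back with more than 3 N at more than 0.45 rad (click at 0.42), the pawl being clicked in (under 0.05 rad) (contact force between guard and hook_stand above 1 N and contact force between guard and the arm below 0.1 N and contact force between guard and the fingers below 0.1 N and contact force between guard and drive below 0.1 N and horizontal distance between guard_handle and hook_seat below 0.045 m and z of guard_handle in the frame of hook_seat between 0 and 0.03 m and linear speed of guard below 0.05 m/s and value of joint tensioner above 0.45 rad and value of joint pawl below 0.05 rad and contact force between the fingers and tensioner above 3 N and velocity of joint tensioner below 0.05 rad/s); the arm keeps its last pose, push and grip.
It fails at once if a bystander (sample pot, flask, tape) is moved by more than 30 mm (distance of any of sample_pot, flask, tape from where it was at the start of the episode above 0.03 m).
It also fails if it takes over 58 s, if anything falls off the work surface, if the arm or the gripper's body presses on something with over 40 N, if the wrist force passes 120 N, or if a joint passes its speed limit or range.

## Working session

There is one attempt and no reset: what is moved stays moved. The work goes in short steps, Python scripts to look and compute and a tool call to move; the robot and the scene stay as the last step left them, time stands still between calls to the robot, and variables do not carry over. Pictures are saved under pics/ and viewed, and the job is handed in when it is done.

Besides the shell and the picture viewer there is one more tool, called by a JSON object that holds its "fn" and its "kwargs". arm_command: Moves the arm, as the interface text tells. Scaled input: -1 to 1 covers 0.15 m each way for a shift and 90 degrees each way for a turn. Its arguments: {"type":"object","properties":{"rows":{"type":"array"},"squeeze":{"type":"number"}},"required":["rows"]}

```bash
mkdir -p pics; ls
cat > h.py <<'E'
import numpy as np, cv2
from workcell import robot, cams
from scipy.spatial.transform import Rotation as R
def ray(name,u,v):
    p=cams.camera_params(name);K=np.array(p["intrinsics"]);T=np.array(p["world_to_cam"])
    d=np.array([(u-K[0,2])/K[0,0],-(v-K[1,2])/K[1,1],-1.])
    C=-T[:3,:3].T@T[:3,3]; d=T[:3,:3].T@d
    return C,d/np.linalg.norm(d)
def onz(name,u,v,z):
    C,d=ray(name,u,v); return C+d*(z-C[2])/d[2]
def proj(name,P):
    p=cams.camera_params(name);K=np.array(p["intrinsics"]);T=np.array(p["world_to_cam"])
    c=T[:3,:3]@np.array(P)+T[:3,3]; return np.array([K[0,2]+K[0,0]*c[0]/-c[2],K[1,2]+K[1,1]*-c[1]/-c[2]])
E
python3 - <<'E'
from h import *
for n in ["scene","top","wrist"]:
    cv2.imwrite(f"pics/{n}0.png",cams.get_image(n)); print(n,cams.camera_params(n))
print(robot.read_state())
E
```

```text
pics
scene {'intrinsics': array([[544.7361235 ,   0.        , 318.48131245],
       [  0.        , 544.7361235 , 240.78202225],
       [  0.        ,   0.        ,   1.        ]]), 'world_to_cam': array([[ 0.99985324,  0.00759991, -0.01535375, -0.54905338],
       [ 0.00262011,  0.81783714,  0.57544379,  0.00304955],
       [ 0.01693019, -0.57539957,  0.8176972 , -1.60757761],
       [ 0.        ,  0.        ,  0.        ,  1.        ]])}
top {'intrinsics': array([[531.11619676,   0.        , 318.6015336 ],
       [  0.        , 531.11619676, 240.53176527],
       [  0.        ,   0.        ,   1.        ]]), 'world_to_cam': array([[ 0.01236694, -0.99992176, -0.00187816, -0.09506825],
       [ 0.98864067,  0.011946  ,  0.14982298, -0.54646176],
       [-0.14978882, -0.00370967,  0.98871105, -1.59394866],
       [ 0.        ,  0.        ,  0.        ,  1.        ]])}
wrist {'intrinsics': array([[371.64829954,   0.        , 324.50357561],
       [  0.        , 371.64829954, 246.42592805],
       [  0.        ,   0.        ,   1.        ]]), 'T_tool_cam': array([[ 9.99999092e-01,  5.149
[... 319 characters left out ...]
: 0.15, 'joint_pos': array([-1.20840056e+00,  2.77019447e-01, -2.75482955e-02,  1.26803339e+00,
       -3.70994833e-05,  1.46739608e+00]), 'joint_velocities': array([-4.99477888e-05, -3.04192760e-03,  4.49105843e-03, -4.08213056e-04,
        6.90716169e-04, -6.18595456e-04]), 'tau': array([ 8.35783794e-05, -4.46057475e+01,  2.95638514e+01,  1.05391728e-02,
       -1.82677099e-04,  5.99371177e-06]), 'ee_pos': array([ 0.28058727, -0.55813524,  0.4037866 ]), 'tool_rot': array([-0.60152094,  0.37161521, -0.37058783,  0.60227846]), 'force': array([-3.97714759e-01,  6.08249856e-06, -9.56563242e-01]), 'ft_torque': array([-0.0163135 , -0.04633672, -0.04459267]), 'gripper_width': 0.08571276001574628}
```

View pics/scene0.png

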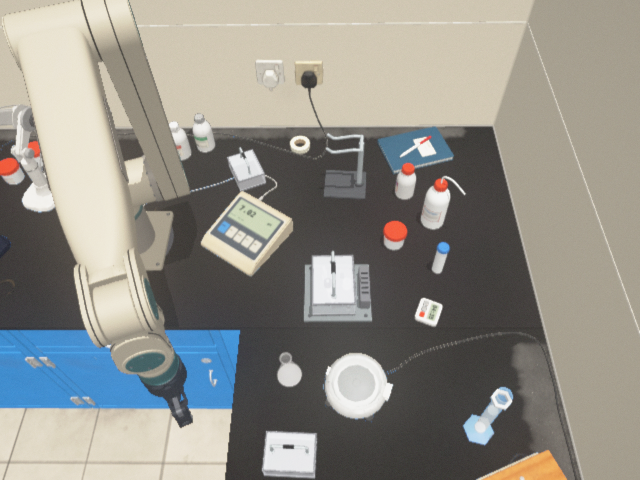

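View pics/top0.png

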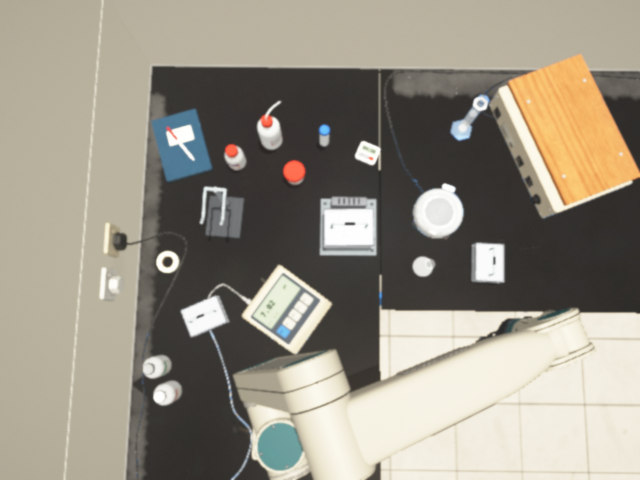

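View pics/wrist0.png

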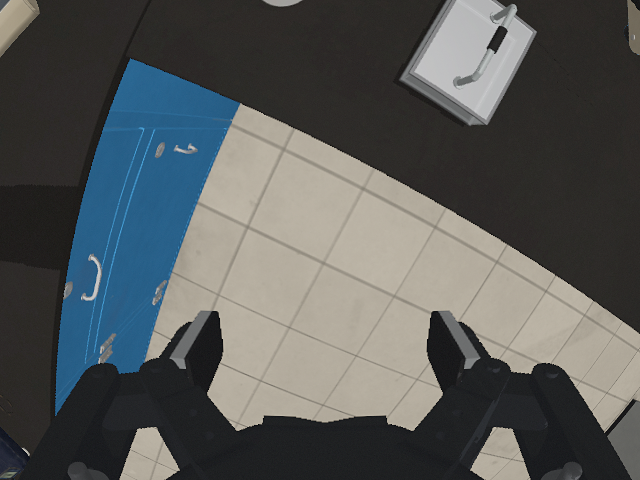

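Three guards show in the scene view: (333,280) on the grey base plate, (246,168) and (290,453) on the bare worktop. The one meant stands on the drive's base plate beside the motor box, so it is (333,280). I'll confirm that in enlarged crops, and enlarge the hook at (350,160) too.

Run:
```python
import cv2,numpy as np
s=cv2.imread("pics/scene0.png");t=cv2.imread("pics/top0.png")
a=cv2.resize(s[240:330,290:390],(500,450),interpolation=2)[:, :400]
def c(i,x0,y0,w,h): return cv2.resize(i[y0:y0+h,x0:x0+w],(400,300),interpolation=2)
o=np.vstack([np.hstack([c(s,285,243,104,78),c(t,296,185,104,78)]),np.hstack([c(s,305,125,104,78),c(t,180,175,104,78)])])
cv2.imwrite("pics/crop0.png",o)
```

```text
(no output)
```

View pics/crop0.png

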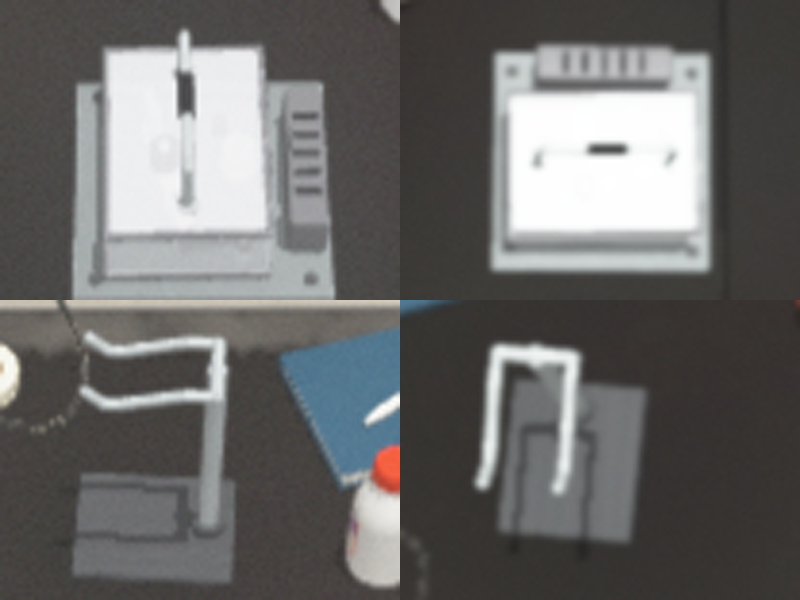

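The crops show the guard with its black sleeve at scene (333,267) and top (350,224), on the grey plate with the motor box on its +x side. The hook's prongs point to world -x, turned slightly. Next I measure both.

```bash
cat >> h.py <<'E'
def tri(a,b):
    (C1,d1),(C2,d2)=ray(*a),ray(*b)
    A=np.stack([d1,-d2],1);s=np.linalg.lstsq(A,C2-C1,rcond=None)[0]
    p,q=C1+s[0]*d1,C2+s[1]*d2
    return (p+q)/2,np.linalg.norm(p-q)
E
python3 - <<'E'
from h import *
np.set_printoptions(precision=4,suppress=True)
print("sleeve",tri(("scene",333.1,266.9),("top",350.1,223.7)), onz("top",350.1,223.7,.129),onz("scene",333.1,266.9,.129))
f=3.846
S=lambda x,y,x0,y0:(x0+x/f,y0+y/f)
for nm,x0,y0,pts in [("top",296,185,[(492-400,54),(709-400,54),(710-400,270),(491-400,268)]),("scene",285,243,[(78,83),(323,83),(334,298),(74,298)])]:
    P=np.array([onz(nm,*S(*p,x0,y0),.012) for p in pts]);print(nm,"plate",P[:,:2].tolist(),P.mean(0))
    for i in range(4):
        e=P[(i+1)%4]-P[i];print(np.linalg.norm(e),np.degrees(np.arctan2(e[1],e[0])))
for nm,x0,y0,pts in [("top",180,175,[(515-400,80),(647-400,88),(632-400,242),(498-400,232)]),("scene",305,125,[(80,173),(235,180),(232,281),(73,275)])]:
    P=np.array([onz(nm,*S(*p,x0,y0),.010) for p in pts]);print(nm,"hbase",P[:,:2].tolist(),P.mean(0))
    for i in range(4):
        e=P[(i+1)%4]-P[i];print(np.linalg.norm(e),np.degrees(np.arctan2(e[1],e[0])))
T=[S(82,187,180,175),S(158,191,180,175)];Q=[S(87,37,305,125),S(84,93,305,125)]
for a,b in zip(T,Q): print("tip",tri(("top",*a),("scene",*b)))
for a in T: print(onz("top",*a,.185))
for a in Q: print(onz("scene",*a,.185))
E
```

```text
sleeve (array([ 0.5874, -0.1796,  0.1303]), np.float64(0.004971600401543472)) [ 0.5852 -0.1802  0.129 ] [ 0.5898 -0.1779  0.129 ]
top plate [[0.68511541063263, -0.09080949883584212], [0.6872497676429439, -0.26969597879698914], [0.5078804099244993, -0.2698044901142144], [0.5073590480577453, -0.0921301930780431]] [ 0.5969 -0.1806  0.012 ]
0.17889921238713527 -89.31641649914192
0.17936939054095402 -179.9653383396861
0.17767506196845337 90.16812645005764
0.17776126875429094 0.42568835610099326
scene plate [[0.512867936364189, -0.09576038321936209], [0.6919817575883169, -0.09615993849938731], [0.6915268873160455, -0.2703085590049229], [0.5138912655323583, -0.27028039118551994]] [ 0.6026 -0.1831  0.012 ]
0.1791142668743354 -0.12781142794210756
0.17414921455736068 -90.14965428656973
0.17763562401698374 179.990914563531
0.1745230081768425 90.3359601635646
top hbase [[0.6919491378781399, 0.25910019393709616], [0.6864816693107763, 0.14972867349972796], [0.5576092015379652, 0.15768624199867554], [0.5645568355579382, 0.2675216874401143]] [0.6251 0.2085 0.01  ]
0.10950809420000314 -92.86182651727376
0.12911791450557766 176.466607944472
0.11005496214980383 86.38058134449278
0.12767035773139765 -3.7821358238606115
scene hbase [[0.5706864803460653, 0.2642099875217777], [0.6990090560235539, 0.2555775870449061], [0.6920037544437414, 0.14739195742463373], [0.565063934999813, 0.15426183042033503]] [0.6317 0.2054 0.01  ]
0.1286126034512088 -3.8485515365680807
0.10841219814466854 -93.70487881983931
0.12712557931208893 176.9022240573615
0.11009182651847586 87.07254992610207
tip (array([0.5737, 0.2438, 0.1821]), np.float64(0.006397347815705938))
tip (array([0.5717, 0.1884, 0.1787]), np.float64(0.0057350317070995645))
[0.57   0.2423 0.185 ]
[0.5677 0.1864 0.185 ]
[0.5767 0.2422 0.185 ]
[0.5744 0.1834 0.185 ]
```

```bash
cat >> h.py <<'E'
def plan(target,yaw=None,reach=.155):
    """target: grasp-point world; prints shift in tool units and turn"""
    s=robot.read_state();M=R.from_quat(s["tool_rot"]).as_matrix()
    g=s["ee_pos"]+M[:,1]*reach
    d=M.T@(np.array(target)-g)/.15
    y=np.degrees(np.arctan2(M[1,0],M[0,0]))
    print("t",round(s["clock"],2),"grasp",g.round(4),"yaw",round(y,2),"shift",d.round(3),"width",round(s["gripper_width"],4),"F",s["force"].round(1))
    if yaw is not None:
        # turn about tool y (down) = negative world yaw
        dy=(y-yaw+180)%360-180; print("turn",round(dy/90,3), "or other", round(((dy+360)%360-180)/90,3))
    return M
E
python3 - <<'E'
from h import *
np.set_printoptions(precision=3,suppress=True)
print(plan([.5875,-.18,.33],0))
for nm,P in [("top",[.5,.215,.06]),("top",[.444,.14,.083]),("top",[.444,.29,.083]),("top",[.556,.14,.083])]: print(proj(nm,P))
for (u,v) in [(167,262),(205,317),(191,330),(182,303),(221,297),(287,308),(294,172),(424,266)]: print(u,v,onz("top",u,v,.05))
E
```

```text
t 0.15 grasp [ 0.281 -0.558  0.249] yaw -63.31 shift [-1.332 -0.539  2.96 ] width 0.0857 F [-0.4  0.  -1. ]
turn -0.703 or other 1.297
[[ 0.449 -0.001  0.893]
 [-0.893  0.002  0.449]
 [-0.002 -1.     0.   ]]
[218.342 253.917]
[241.327 271.949]
[190.919 271.335]
[242.601 234.763]
167 262 [0.475 0.372 0.05 ]
205 317 [0.31  0.249 0.05 ]
191 330 [0.271 0.289 0.05 ]
182 303 [0.351 0.32  0.05 ]
221 297 [0.371 0.204 0.05 ]
287 308 [0.34  0.004 0.05 ]
294 172 [ 0.762 -0.009  0.05 ]
424 266 [ 0.472 -0.41   0.05 ]
```

{"fn": "arm_command", "kwargs": {"rows": [[-1,-0.44,-0.2,0.98,0],[-1,-0.44,-0.2,0.98,0],[-1,-0.44,-0.2,0.98,0],[-1,-0.44,-0.2,0.98,0],[-1,-0.44,-0.2,0.98,0]], "squeeze": 40}}

```text
clock: 0.57
ee_pos: [0.3854, -0.4291, 0.4362]
tool_rot: [-0.602, 0.369, -0.37, 0.604]
force: [0.2, -0.3, -0.1]
gripper_width: 0.0854
```

{"fn": "arm_command", "kwargs": {"rows": [[-1,-0.44,-0.2,0.98,0],[-1,-0.44,-0.2,0.98,0],[-1,-0.44,-0.2,0.98,0],[-1,-0.44,-0.2,0.98,0],[-1,-0.44,-0.2,0.98,0]]}}

```text
clock: 0.98
ee_pos: [0.4871, -0.3044, 0.4661]
tool_rot: [-0.602, 0.368, -0.37, 0.604]
force: [-0.1, -0.3, 0.4]
gripper_width: 0.0856
```

{"fn": "arm_command", "kwargs": {"rows": [[-1,-0.44,-0.15,0.95,-0.35],[-1,-0.44,-0.15,0.95,-0.35],[-1,-0.44,-0.15,0.95,-0.35],[-1,-0.44,-0.15,0.95,-0.35],[-1,-0.44,-0.15,0.95,-0.35]]}}

```text
clock: 1.4
ee_pos: [0.5846, -0.182, 0.4877]
tool_rot: [-0.68, 0.189, -0.191, 0.682]
force: [0.3, -0.5, -1.0]
gripper_width: 0.0852
```

{"fn": "arm_command", "kwargs": {"rows": [[-1,0,0,0,-0.35],[-1,0,0,0,-0.35],[-1,0,0,0,-0.35],[-1,0,0,0,-0.35],[-1,0,0,0,-0.35]]}}

```text
clock: 1.82
ee_pos: [0.5816, -0.1861, 0.4865]
tool_rot: [-0.707, 0.001, 0.0, 0.707]
force: [-0.4, 0.4, -0.6]
gripper_width: 0.0852
```

Run:
```python
from h import *
np.set_printoptions(precision=3,suppress=True)
plan([.5875,-.18,.33],0); print(robot.read_state()["joint_pos"])
cv2.imwrite("pics/wrist1.png",cams.get_image("wrist"))
```

```text
t 1.82 grasp [ 0.581 -0.186  0.332] yaw -0.04 shift [0.041 0.01  0.041] width 0.0852 F [-0.4  0.4 -0.6]
turn -0.0 or other 2.0
[-0.416  0.222  0.074  1.424 -0.     1.156]
```

View pics/wrist1.png

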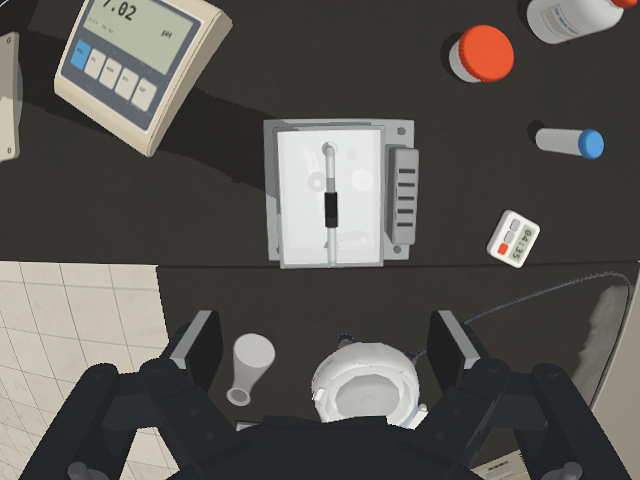

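```bash
cat >> h.py <<'E'
def wray(u,v,s=None):
    s=s or robot.read_state();p=cams.camera_params("wrist");K=np.array(p["intrinsics"]);T=np.array(p["T_tool_cam"])
    x,y=u-K[0,2],v-K[1,2];r=np.hypot(x,y);th=r/K[0,0];f=np.sin(th)/max(r,1e-9)
    d=np.array([x*f,-y*f,-np.cos(th)])
    M=R.from_quat(s["tool_rot"]).as_matrix()
    return s["ee_pos"]+M@T[:3,3], M@T[:3,:3]@d
def wz(u,v,z,s=None):
    C,d=wray(u,v,s);return C+d*(z-C[2])/d[2]
E
python3 - <<'E'
from h import *
np.set_printoptions(precision=4,suppress=True)
i=cv2.imread("pics/wrist1.png");c=i[110:275,255:425];cv2.imwrite("pics/w1c.png",cv2.resize(c,None,fx=3.5,fy=3.5,interpolation=2))
g=cv2.cvtColor(i,cv2.COLOR_BGR2GRAY)
m=(g[180:240,315:350]<60).astype(np.uint8)
n,l,st,ce=cv2.connectedComponentsWithStats(m);k=1+st[1:,4].argmax();print(st[k],ce[k]+[315,180])
u,v=ce[k]+[315,180]
print("sleeve",wz(u,v,.129),wz(331,209,.129))
print("bar pts",wz(329.5,150,.129),wz(333,262,.129))
for p in [(264,121),(414,121),(409,262),(268,263)]: print(wz(*p,.012))
E
```

```text
[ 10  13  12  34 383] [330.7781 209.3003]
sleeve [ 0.5868 -0.1763  0.129 ] [ 0.587 -0.176  0.129]
bar pts [ 0.5856 -0.1233  0.129 ] [ 0.589  -0.2264  0.129 ]
[ 0.5097 -0.0927  0.012 ]
[ 0.6878 -0.0914  0.012 ]
[ 0.6899 -0.2693  0.012 ]
[ 0.5086 -0.2703  0.012 ]
```

View pics/w1c.png

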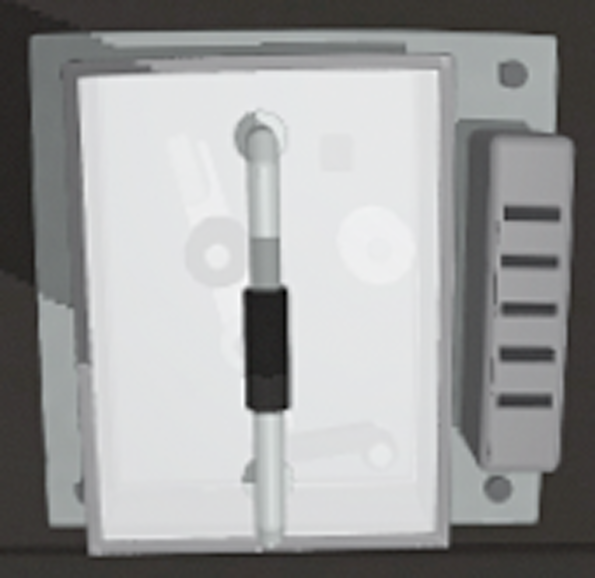

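The wrist view shows the sleeve at (331,209), giving (0.587,-0.177). That agrees with the average of the fixed cameras. The bar runs along world y, so I go down and grip it.

{"fn": "arm_command", "kwargs": {"rows": [[-1,0.04,0.2,0.055,0],[-1,0.04,0.5,0.055,0],[-1,0.04,0.8,0.055,0],[-1,0.04,0.8,0.055,0],[-1,0.04,0.8,0.055,0]]}}

```text
clock: 2.28
ee_pos: [0.5859, -0.177, 0.3631]
tool_rot: [-0.706, 0.005, 0.001, 0.708]
force: [-0.4, -1.0, 1.0]
gripper_width: 0.0851
```

Run:
```python
from h import *
plan([.587,-.178,.129],0)
cv2.imwrite("pics/wrist2.png",cams.get_image("wrist"))
```

```text
t 2.28 grasp [ 0.5846 -0.1765  0.2081] yaw -0.38 shift [ 0.021  0.527 -0.012] width 0.0851 F [-0.4 -1.   1. ]
turn -0.004 or other 1.996
```

View pics/wrist2.png

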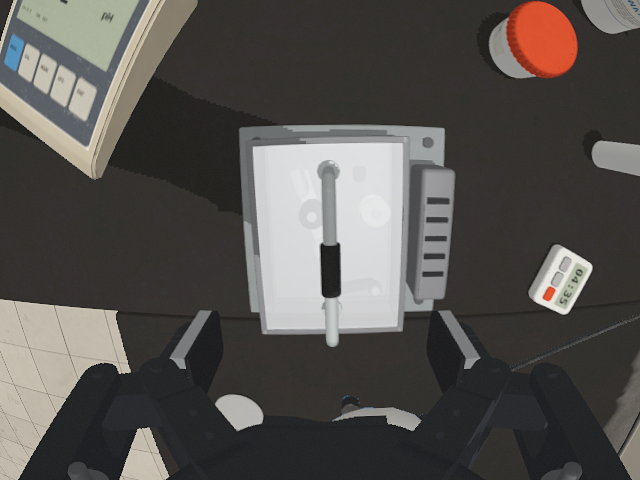

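{"fn": "arm_command", "kwargs": {"rows": [[-1,0.02,0.2,-0.01,0],[-1,0.02,0.4,-0.01,0],[-1,0.02,0.53,-0.01,0],[-1,0.02,0.53,-0.01,0],[-1,0.02,0.53,-0.01,0]]}}

```text
clock: 2.75
ee_pos: [0.5918, -0.1794, 0.2899]
tool_rot: [0.707, -0.001, 0.003, -0.707]
force: [-0.1, -0.0, -0.0]
gripper_width: 0.0855
```

Run:
```python
from h import *
s=robot.read_state();plan([.587,-.178,.129],0)
i=cams.get_image("wrist");cv2.imwrite("pics/wrist3.png",i)
```

```text
t 2.75 grasp [ 0.5921 -0.1796  0.1349] yaw -0.34 shift [-0.034  0.039  0.01 ] width 0.0855 F [-0.1 -0.  -0. ]
turn -0.004 or other 1.996
```

View pics/wrist3.png

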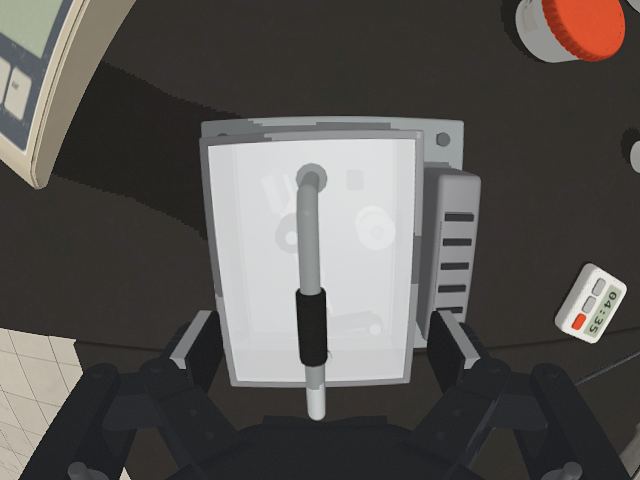

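Run:
```python
from h import *
print(wz(312,327,.129).round(4), wz(312,180,.125).round(4))
plan([.587,-.178,.129],0)
```

```text
[ 0.588 -0.177  0.129] [ 0.5888 -0.1189  0.125 ]
t 2.8 grasp [ 0.593  -0.1799  0.136 ] yaw -0.33 shift [-0.04   0.046  0.012] width 0.0855 F [0.4 0.2 0.1]
turn -0.004 or other 1.996
```

{"fn": "arm_command", "kwargs": {"rows": [[-1,-0.035,0.04,0.015,-0.004],[-1,-0.035,0.04,0.015,-0.004],[0.2,-0.035,0.04,0.015,-0.004],[0.6,-0.035,0.04,0.015,-0.004],[1,-0.035,0.04,0.015,-0.004]], "squeeze": 60}}

```text
clock: 3.22
ee_pos: [0.5858, -0.1765, 0.2824]
tool_rot: [0.707, 0.001, 0.0, -0.707]
force: [-0.3, 0.8, 0.2]
gripper_width: 0.0517
```

{"fn": "arm_command", "kwargs": {"rows": [[1,0,0,0,0],[1,0,0,0,0],[1,0,0,0,0],[1,0,0,0,0],[1,0,0,0,0]]}}

```text
clock: 3.63
ee_pos: [0.5857, -0.1766, 0.2817]
tool_rot: [0.707, 0.0, -0.0, -0.707]
force: [-0.0, -1.2, -0.1]
gripper_width: 0.0099
```

Run:
```python
from h import *
plan([.587,-.178,.129],0)
i=cams.get_image("wrist");cv2.imwrite("pics/wrist4.png",i)
```

```text
t 3.63 grasp [ 0.5857 -0.1766  0.1267] yaw 0.05 shift [ 0.009 -0.016 -0.01 ] width 0.0099 F [-0.  -1.2 -0.1]
turn 0.001 or other -1.999
```

View pics/wrist4.png

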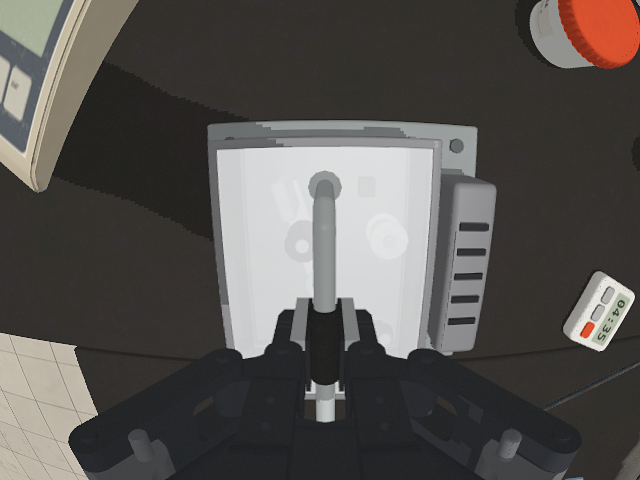

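Gripped on the sleeve, which shows between the pads at (325,345) with an opening of 9.9 mm. Lifting straight up.

{"fn": "arm_command", "kwargs": {"rows": [[1,0,-0.1,0,0],[1,0,-0.25,0,0],[1,0,-0.45,0,0],[1,0,-0.65,0,0],[1,0,-0.8,0,0]]}}

```text
clock: 4.1
ee_pos: [0.5855, -0.1765, 0.4035]
tool_rot: [0.707, 0.001, -0.0, -0.707]
force: [0.4, -1.1, -0.4]
gripper_width: 0.0101
```

{"fn": "arm_command", "kwargs": {"rows": [[1,0,-0.2,0,0],[1,0,-0.4,0,0],[1,0,-0.55,0,0],[1,0,-0.6,0,0],[1,0,-0.6,0,0]]}}

```text
clock: 4.52
ee_pos: [0.586, -0.1766, 0.4939]
tool_rot: [0.708, 0.002, 0.001, -0.707]
force: [-0.2, 0.2, -1.7]
gripper_width: 0.0101
```

Run:
```python
from h import *
plan([.50,.215,.33],-3.6); print(robot.read_state()["joint_pos"].round(3))
i=cams.get_image("wrist");cv2.imwrite("pics/wrist5.png",i)
i=cams.get_image("scene");cv2.imwrite("pics/scene5.png",i)
```

```text
t 4.52 grasp [ 0.5866 -0.1769  0.3389] yaw 0.05 shift [-0.575  0.053  2.613] width 0.0101 F [-0.2  0.2 -1.7]
turn 0.041 or other -1.959
[-0.398  0.221  0.088  1.434 -0.     1.172]
```

View pics/wrist5.png

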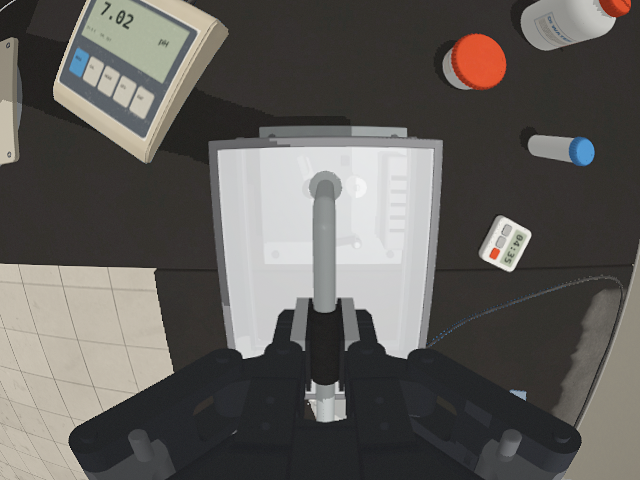

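View pics/scene5.png

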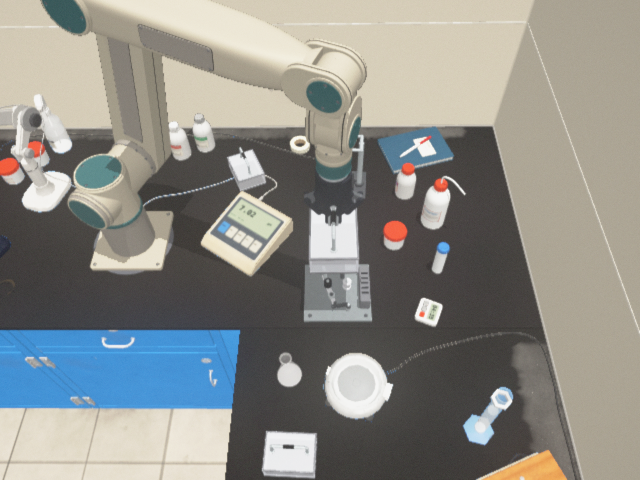

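The guard hangs from the gripper at scene (333,235), level. The drive is bare below it. Moving towards the hook, with a look on the way.

{"fn": "arm_command", "kwargs": {"rows": [[1,-0.1,0,0.2,0],[1,-0.2,0,0.4,0],[1,-0.29,0,0.62,0],[1,-0.29,0,0.76,0],[1,-0.29,0,0.8,0]]}}

```text
clock: 5.03
ee_pos: [0.5403, -0.0537, 0.4889]
tool_rot: [-0.706, 0.001, 0.003, 0.708]
force: [0.1, -0.4, -2.9]
gripper_width: 0.0101
```

{"fn": "arm_command", "kwargs": {"rows": [[1,-0.1,0,0.1,0.04],[1,-0.2,0,0.2,0.04],[1,-0.28,0,0.3,0.04],[1,-0.28,0,0.3,0.04],[1,-0.28,0,0.3,0.04]]}}

```text
clock: 5.45
ee_pos: [0.4994, -0.0113, 0.4899]
tool_rot: [0.707, -0.023, 0.021, -0.707]
force: [-0.1, 0.6, -2.0]
gripper_width: 0.0101
```

{"fn": "arm_command", "kwargs": {"rows": [[1,0,0,0,0],[1,0,0,0,0],[1,0,0,0,0],[1,0,0,0,0],[1,0,0,0,0]]}}

```text
clock: 5.87
ee_pos: [0.5003, -0.012, 0.4915]
tool_rot: [0.707, -0.022, 0.022, -0.707]
force: [-1.1, -0.9, -2.2]
gripper_width: 0.01
```

Run:
```python
from h import *
plan([.50,.215,.33],-3.6); print(robot.read_state()["joint_pos"].round(3))
i=cams.get_image("wrist");cv2.imwrite("pics/wrist6.png",i)
i=cams.get_image("top");cv2.imwrite("pics/top6.png",i)
```

```text
t 5.87 grasp [ 0.5003 -0.012   0.3365] yaw -3.59 shift [-0.096  0.043  1.51 ] width 0.01 F [-1.1 -0.9 -2.2]
turn 0.0 or other -2.0
[-0.153  0.019 -0.146  1.406 -0.     1.48 ]
```

View pics/wrist6.png

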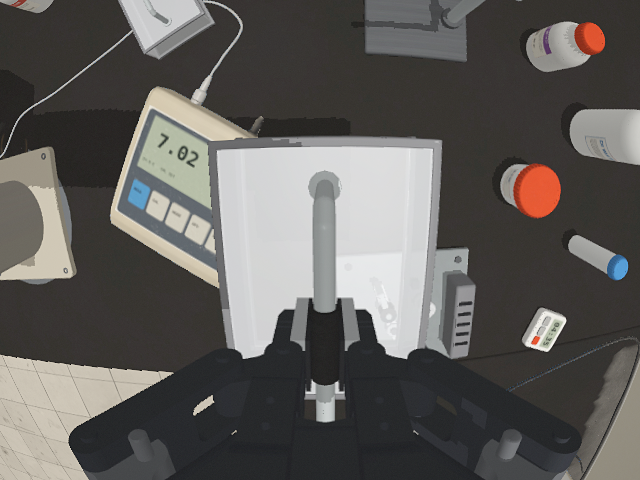

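View pics/top6.png

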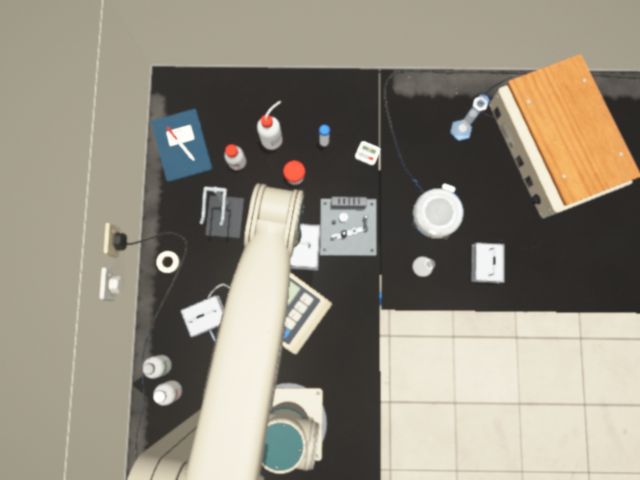

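The hook stand is at the top edge of the wrist view, around (415,25). One more step in +y to see it fully.

{"fn": "arm_command", "kwargs": {"rows": [[1,0,0,0.2,0],[1,0,0,0.5,0],[1,-0.05,0,0.75,0],[1,-0.05,0,0.8,0],[1,-0.05,0,0.8,0]]}}

```text
clock: 6.38
ee_pos: [0.4996, 0.1109, 0.4918]
tool_rot: [-0.707, 0.02, -0.02, 0.707]
force: [-0.1, -0.9, -1.7]
gripper_width: 0.0098
```

{"fn": "arm_command", "kwargs": {"rows": [[1,0,0,0,0],[1,0,0,0,0],[1,0,0,0,0],[1,0,0,0,0],[1,0,0,0,0]]}}

```text
clock: 6.8
ee_pos: [0.5, 0.1077, 0.4917]
tool_rot: [0.707, -0.022, 0.023, -0.707]
force: [0.5, 0.6, -1.6]
gripper_width: 0.0101
```

Run:
```python
from h import *
plan([.50,.215,.33],-3.6)
i=cams.get_image("wrist");cv2.imwrite("pics/wrist7.png",i)
```

```text
t 6.8 grasp [0.5    0.1077 0.3367] yaw -3.65 shift [-0.046  0.045  0.714] width 0.0101 F [ 0.5  0.6 -1.6]
turn -0.001 or other 1.999
```

View pics/wrist7.png

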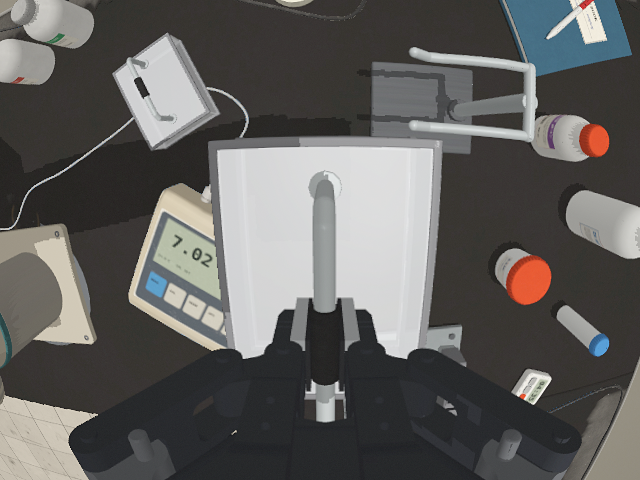

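Run:
```python
from h import *
np.set_printoptions(precision=4,suppress=True)
for p in [(414,52),(414,126)]: print("tip",wz(*p,.186))
for p in [(531,68),(530,136)]: print("back",wz(*p,.188))
P=[]
for p in [(373,62),(473,69),(470,153),(373,148)]: P.append(wz(*p,.010)); print(P[-1])
print(np.mean(P,0))
# grasp point & bar seen in wrist: tip reach midpoint
```

```text
tip [0.5746 0.2448 0.186 ]
tip [0.5713 0.1882 0.186 ]
back [0.6729 0.2381 0.188 ]
back [0.6697 0.1821 0.188 ]
[0.5681 0.2698 0.01  ]
[0.6956 0.2637 0.01  ]
[0.6871 0.1555 0.01  ]
[0.5621 0.1641 0.01  ]
[0.6282 0.2133 0.01  ]
```

Tips at wrist (414,52) and (414,126) put the seat at (0.591,0.2155) with yaw -3.6°, agreeing with the fixed cameras.

Run:
```python
from h import *
plan([.498,.2205,.337],-3.6);plan([.498,.2205,.204],-3.6)
```

```text
t 6.85 grasp [0.5    0.1079 0.3367] yaw -3.64 shift [-0.061 -0.002  0.749] width 0.0101 F [ 0.  -1.4 -2.4]
turn -0.0 or other 2.0
t 6.85 grasp [0.5    0.1079 0.3367] yaw -3.64 shift [-0.061  0.885  0.749] width 0.0101 F [ 0.  -1.4 -2.4]
turn -0.0 or other 2.0
```

{"fn": "arm_command", "kwargs": {"rows": [[1,-0.06,0,0.2,0],[1,-0.06,0,0.4,0],[1,-0.06,0,0.6,0],[1,-0.06,0,0.72,0],[1,-0.06,0,0.75,0]]}}

```text
clock: 7.27
ee_pos: [0.498, 0.2235, 0.4916]
tool_rot: [-0.706, 0.021, -0.021, 0.707]
force: [-0.3, 0.1, -2.4]
gripper_width: 0.0102
```

{"fn": "arm_command", "kwargs": {"rows": [[1,0,0.15,0,0],[1,0,0.4,0,0],[1,0,0.6,0,0],[1,0,0.8,0,0],[1,0,0.87,0,0]]}}

```text
clock: 7.68
ee_pos: [0.496, 0.2201, 0.3564]
tool_rot: [0.708, -0.025, 0.02, -0.706]
force: [-1.1, -0.2, -2.7]
gripper_width: 0.0103
```

{"fn": "arm_command", "kwargs": {"rows": [[1,0,0,0,0],[1,0,0,0,0],[1,0,0,0,0],[1,0,0,0,0],[1,0,0,0,0]]}}

```text
clock: 8.1
ee_pos: [0.4988, 0.2217, 0.3635]
tool_rot: [-0.706, 0.021, -0.023, 0.707]
force: [-0.1, -0.1, -2.3]
gripper_width: 0.0102
```

Run:
```python
from h import *
plan([.593,.2155,.204],-3.6)
i=cams.get_image("wrist");cv2.imwrite("pics/wrist8.png",i)
i=cams.get_image("scene");cv2.imwrite("pics/scene8.png",cv2.resize(i[90:270,230:470],(800,600),interpolation=2))
```

```text
t 8.1 grasp [0.4994 0.2219 0.2085] yaw -3.56 shift [ 0.625  0.032 -0.004] width 0.0102 F [-0.1 -0.1 -2.3]
turn 0.0 or other -2.0
```

View pics/wrist8.png

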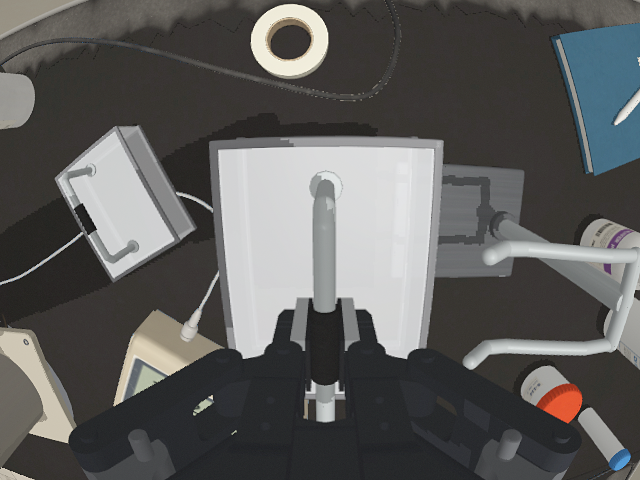

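View pics/scene8.png

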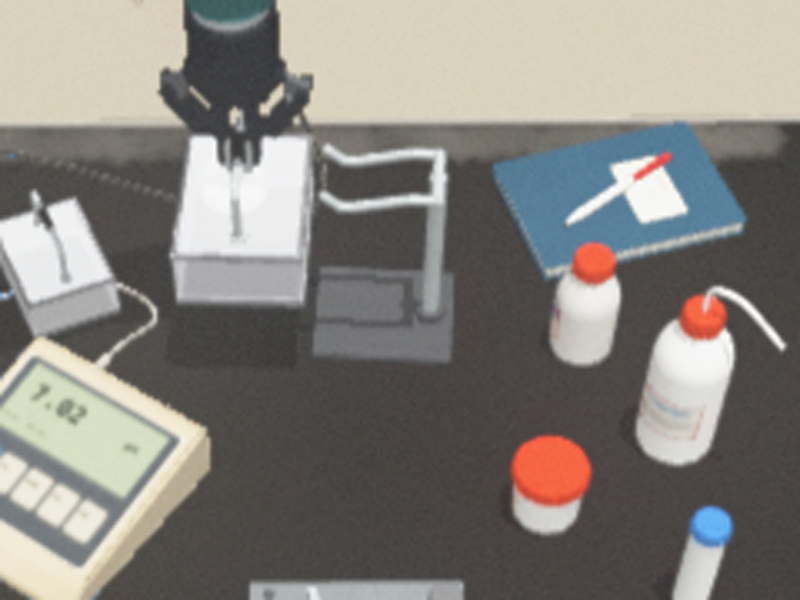

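Run:
```python
from h import *
print(wz(491,257,.187).round(4),wz(472,358,.187).round(4))
```

```text
[0.5738 0.2448 0.187 ] [0.5701 0.1917 0.187 ]
```

The tips agree again, with the seat now at about (0.592,0.217). The hood is below the prongs and the bar above the tips, so I slide to +x.

{"fn": "arm_command", "kwargs": {"rows": [[1,0.1,0,0,0],[1,0.2,0,0,0],[1,0.3,0,0,0],[1,0.4,0,0,0],[1,0.42,0,0,0]]}}

```text
clock: 8.62
ee_pos: [0.563, 0.2176, 0.3619]
tool_rot: [-0.707, 0.021, -0.023, 0.707]
force: [0.4, 0.5, -2.0]
gripper_width: 0.0101
```

{"fn": "arm_command", "kwargs": {"rows": [[1,0.08,0,0,0],[1,0.15,0,0,0],[1,0.2,0,0,0],[1,0.2,0,0,0],[1,0.2,0,0,0]]}}

```text
clock: 9.03
ee_pos: [0.5909, 0.2157, 0.3611]
tool_rot: [-0.707, 0.022, -0.022, 0.707]
force: [-0.3, 0.1, -2.2]
gripper_width: 0.0101
```

Run:
```python
from h import *
plan([.593,.2165,.181],-3.6)
i=cams.get_image("wrist");cv2.imwrite("pics/wrist9.png",i)
i=cams.get_image("scene");cv2.imwrite("pics/scene9.png",cv2.resize(i[90:270,230:470],(800,600),interpolation=2))
```

```text
t 9.03 grasp [0.5908 0.2157 0.2061] yaw -3.56 shift [0.015 0.168 0.006] width 0.0101 F [-0.3  0.1 -2.2]
turn 0.0 or other -2.0
```

View pics/wrist9.png

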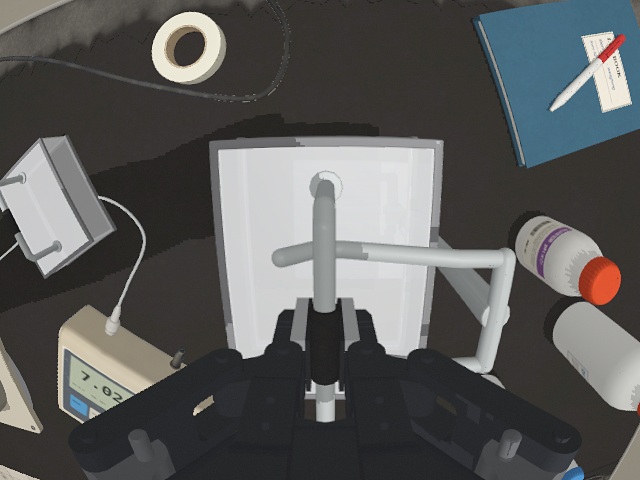

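View pics/scene9.png

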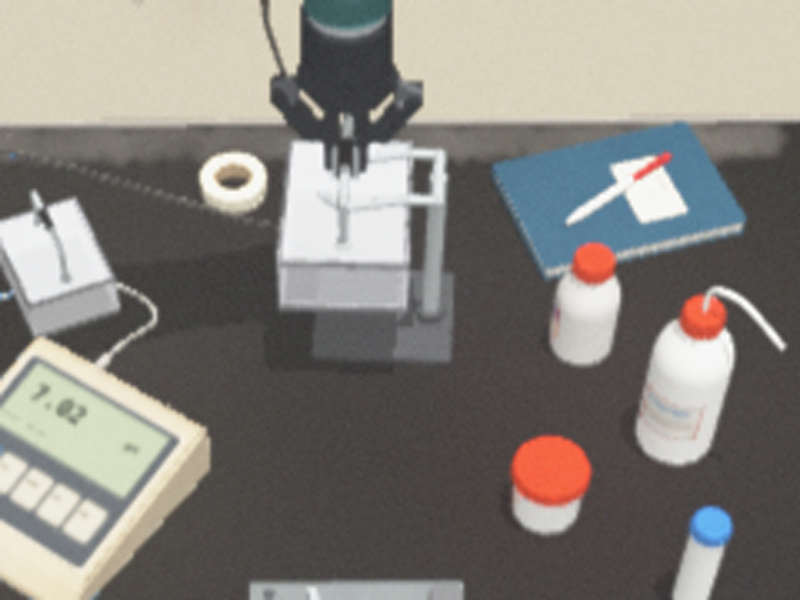

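The bar is past the upturned tips; the tip is at wrist (285,257) and the bar at x=325. Lowering.

{"fn": "arm_command", "kwargs": {"rows": [[1,0.02,0.04,0,0],[1,0.02,0.08,0,0],[1,0.02,0.11,0,0],[1,0.02,0.13,0,0],[1,0.02,0.13,0,0]]}}

```text
clock: 9.55
ee_pos: [0.593, 0.2154, 0.3402]
tool_rot: [0.707, -0.023, 0.021, -0.707]
force: [-0.1, -0.5, -2.2]
gripper_width: 0.0098
```

{"fn": "arm_command", "kwargs": {"rows": [[1,0,0.005,0,0],[1,0,0.015,0,0],[1,0,0.025,0,0],[1,0,0.025,0,0],[1,0,0.025,0,0]]}}

```text
clock: 9.97
ee_pos: [0.5937, 0.2156, 0.338]
tool_rot: [-0.707, 0.022, -0.022, 0.707]
force: [0.6, 0.6, -1.3]
gripper_width: 0.0103
```

Run:
```python
from h import *
plan([.593,.2165,.181],-3.6)
i=cams.get_image("wrist");cv2.imwrite("pics/wrist10.png",i)
```

```text
t 9.97 grasp [0.5937 0.2156 0.183 ] yaw -3.55 shift [-0.005  0.013  0.006] width 0.0103 F [ 0.6  0.6 -1.3]
turn 0.001 or other -1.999
```

View pics/wrist10.png

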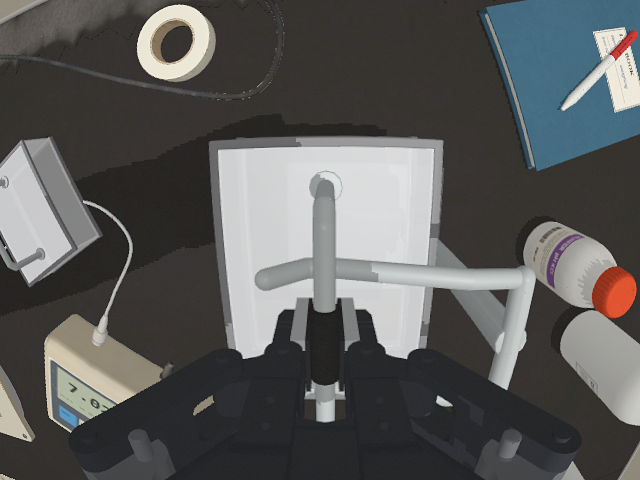

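Nearly seated. Lower a few millimetres more, watching the force.

{"fn": "arm_command", "kwargs": {"rows": [[1,0,0.01,0,0],[1,0,0.02,0,0],[1,0,0.025,0,0],[1,0,0.025,0,0],[1,0,0.025,0,0]]}}

```text
clock: 10.43
ee_pos: [0.5938, 0.2156, 0.335]
tool_rot: [-0.707, 0.022, -0.022, 0.707]
force: [-1.5, -0.2, 3.5]
gripper_width: 0.0104
```

Run:
```python
from h import *
plan([.593,.2165,.181],-3.6)
for k in range(3): cams.get_image("wrist"); print(robot.read_state()["force"].round(1))
```

```text
t 10.43 grasp [0.594  0.2156 0.18  ] yaw -3.55 shift [-0.007 -0.006  0.005] width 0.0104 F [-1.5 -0.2  3.5]
turn 0.001 or other -1.999
[-0.7 -0.   3.3]
[-1.1 -1.5  4.4]
[-1.1 -0.5  4.6]
```

The force flipped to about +4 N, so the bar is seated on the prongs. Opening gently.

{"fn": "arm_command", "kwargs": {"rows": [[0.65,0,0,0,0],[0.55,0,0,0,0],[0.45,0,0,0,0],[0.35,0,0,0,0],[0.3,0,0,0,0]], "squeeze": 20}}

```text
clock: 11.0
ee_pos: [0.5936, 0.2156, 0.3338]
tool_rot: [0.707, -0.022, 0.022, -0.707]
force: [-0.1, 0.3, -0.0]
gripper_width: 0.0298
```

Run:
```python
from h import *
plan([.593,.2165,.181],-3.6)
i=cams.get_image("wrist");cv2.imwrite("pics/wrist11.png",i)
```

```text
t 11.0 grasp [0.5936 0.2155 0.1788] yaw -3.55 shift [-0.004 -0.015  0.006] width 0.0298 F [-0.1  0.3 -0. ]
turn 0.001 or other -1.999
```

View pics/wrist11.png

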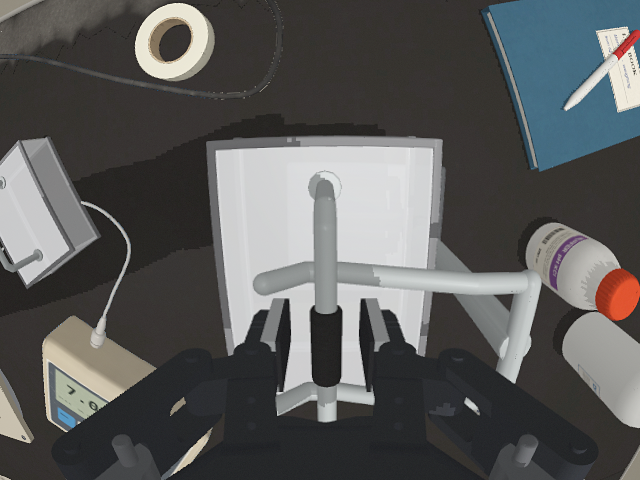

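Released: the sleeve sits free between the pads at (325,345), with the bar on both prongs. Opening a little more, then straight up.

{"fn": "arm_command", "kwargs": {"rows": [[0.1,0,0,0,0],[0,0,0,0,0],[0,0,0,0,0],[0,0,0,0,0],[0,0,0,0,0]]}}

```text
clock: 11.47
ee_pos: [0.5937, 0.2156, 0.3343]
tool_rot: [-0.707, 0.022, -0.022, 0.707]
force: [-0.6, -0.3, 0.3]
gripper_width: 0.0425
```

{"fn": "arm_command", "kwargs": {"rows": [[0,0,-0.1,0,0],[0,0,-0.3,0,0],[0,0,-0.6,0,0],[0,0,-0.85,0,0],[0,0,-0.9,0,0]]}}

```text
clock: 11.88
ee_pos: [0.595, 0.2159, 0.4779]
tool_rot: [-0.705, 0.017, -0.026, 0.708]
force: [0.8, 0.3, 1.7]
gripper_width: 0.0425
```

Run:
```python
from h import *
plan([.5,-.15,.3],0); print(robot.read_state()["joint_pos"].round(3))
i=cams.get_image("wrist");cv2.imwrite("pics/wrist12.png",i)
i=cams.get_image("scene");cv2.imwrite("pics/scene12.png",cv2.resize(i[90:330,230:550],(800,600),interpolation=2))
```

```text
t 11.88 grasp [0.5969 0.2164 0.3229] yaw -3.55 shift [-0.496  0.137 -2.479] width 0.0425 F [0.8 0.3 1.7]
turn -0.039 or other 1.961
[0.246 0.259 0.103 1.402 0.    1.879]
```

View pics/wrist12.png

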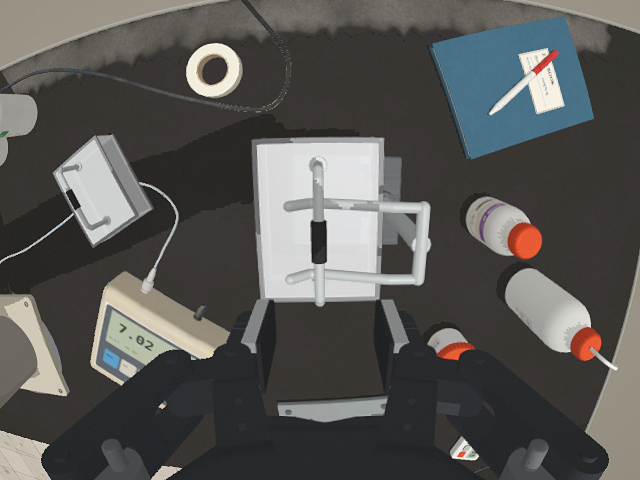

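View pics/scene12.png

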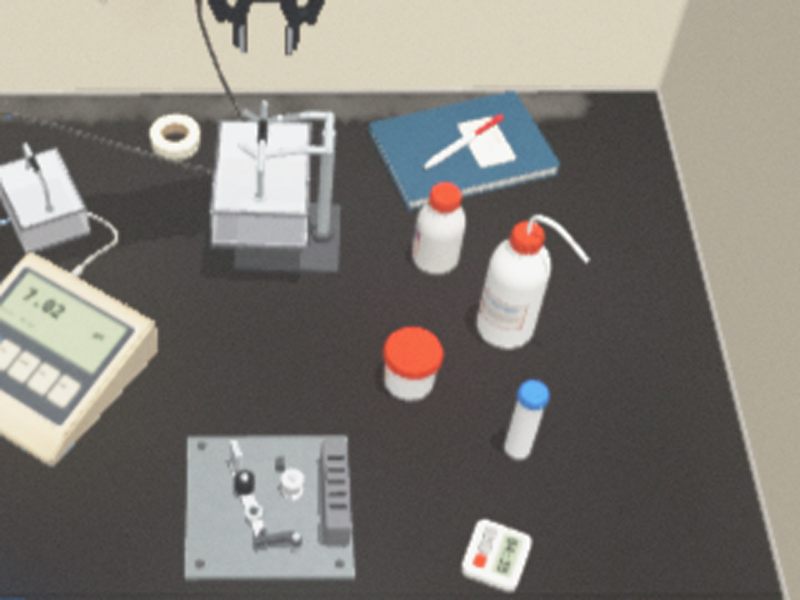

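The guard hangs freely on the hook at scene crop (262,170). The tensioner tab is at crop (236,452), by the drive's -x, +y side. Going over the drive with the fingers shut.

{"fn": "arm_command", "kwargs": {"rows": [[0,-0.05,0,-0.25,0],[0.3,-0.1,0,-0.5,0],[0.6,-0.15,0,-0.75,0],[1,-0.15,0,-0.85,0],[1,-0.15,0,-0.85,0]], "squeeze": 60}}

```text
clock: 12.4
ee_pos: [0.5622, 0.0869, 0.4668]
tool_rot: [0.707, -0.025, 0.022, -0.706]
force: [-0.0, -0.2, -0.3]
gripper_width: -0.0003
```

{"fn": "arm_command", "kwargs": {"rows": [[1,-0.05,0,-0.25,0.3],[1,-0.1,0,-0.5,0.3],[1,-0.15,0,-0.75,0.3],[1,-0.15,0,-0.85,0.3],[1,-0.15,0,-0.85,0.3]]}}

```text
clock: 12.82
ee_pos: [0.5324, -0.0382, 0.4673]
tool_rot: [0.682, -0.189, 0.187, -0.681]
force: [-0.1, 0.5, -0.5]
gripper_width: 0.0002
```

Run:
```python
from h import *
plan([.525,-.137,.3],-90,.173); print(robot.read_state()["joint_pos"].round(3))
```

```text
t 12.82 grasp [ 0.5319 -0.0382  0.2943] yaw -30.89 shift [ 0.298 -0.038 -0.589] width 0.0002 F [-0.1  0.5 -0.5]
turn 0.657 or other -1.343
[-1.930e-01  8.800e-02 -1.230e-01  1.363e+00 -1.000e-03  1.917e+00]
```

{"fn": "arm_command", "kwargs": {"rows": [[1,0.1,0,-0.2,0.08],[1,0.2,0,-0.4,0.16],[1,0.3,0,-0.59,0.24],[1,0.3,0,-0.59,0.32],[1,0.3,0,-0.59,0.38]]}}

```text
clock: 13.23
ee_pos: [0.5271, -0.1357, 0.4675]
tool_rot: [-0.596, 0.381, -0.379, 0.596]
force: [0.8, 0.4, 0.3]
gripper_width: 0.0001
```

{"fn": "arm_command", "kwargs": {"rows": [[1,0,0,0,0.08],[1,0,0,0,0.16],[1,0,0,0,0.22],[1,0,0,0,0.27],[1,0,0,0,0.27]]}}

```text
clock: 13.65
ee_pos: [0.5272, -0.1339, 0.4676]
tool_rot: [0.505, -0.496, 0.494, -0.505]
force: [-0.1, 0.5, 0.0]
gripper_width: 0.0001
```

Run:
```python
from h import *
plan([.525,-.137,.2],-90,.173); print(robot.read_state()["joint_pos"].round(3))
cv2.imwrite("pics/wrist13.png",cams.get_image("wrist"))
```

```text
t 13.65 grasp [ 0.5268 -0.1336  0.2946] yaw -88.94 shift [ 0.024  0.631 -0.011] width 0.0001 F [-0.1  0.5  0. ]
turn 0.012 or other -1.988
[-3.680e-01  1.060e-01 -1.020e-01  1.365e+00  1.000e-03  2.755e+00]
```

View pics/wrist13.png

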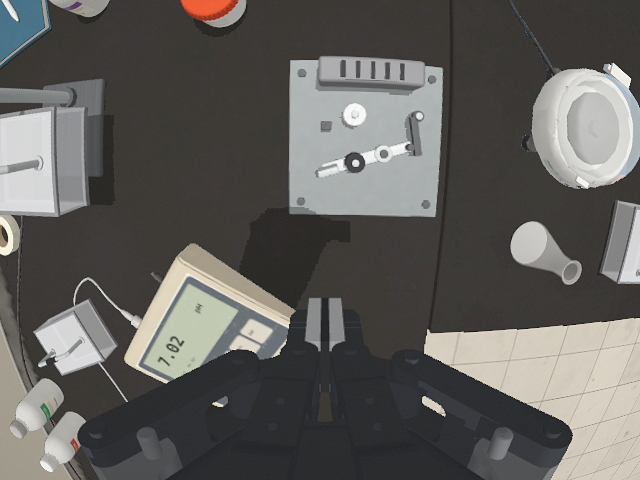

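Run:
```python
from h import *
np.set_printoptions(precision=4,suppress=True)
i=cv2.imread("pics/wrist13.png");cv2.imwrite("pics/w13c.png",cv2.resize(i[50:220,285:450],None,fx=3.5,fy=3.5,interpolation=2))
print("tab",wz(322,172,.058),"pulley",wz(354,114,.038),"pivot",wz(355,162,.04))
print("pulley->o",wz(354,114,.038)[:2]-[.038,.016],"corners")
for p in [(289,61),(443,68),(435,216),(290,214)]: print(wz(*p,.012))
```

```text
tab [ 0.5633 -0.1292  0.058 ] pulley [ 0.6245 -0.1616  0.038 ] pivot [ 0.5731 -0.164   0.04  ]
pulley->o [ 0.5865 -0.1776] corners
[ 0.6861 -0.0895  0.012 ]
[ 0.688  -0.2658  0.012 ]
[ 0.5107 -0.2661  0.012 ]
[ 0.5084 -0.0925  0.012 ]
```

View pics/w13c.png

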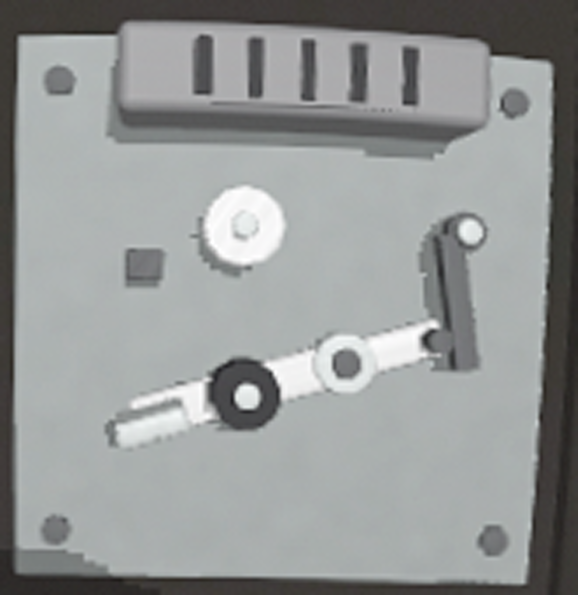

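Run:
```python
from h import *
np.set_printoptions(precision=4,suppress=True)
f=lambda x,y,z:wz(285+x/3.5,50+y/3.5,z)
print("tab top ends",f(112,428,.058),f(182,408,.058),"low corner",f(115,442,.058),"pivot",f(345,365,.035),"idler",f(247,395,.04),"stop",f(143,262,.03))
print((f(278,395,.035)-f(212,395,.035)))
plan([.523,-.132,.2],-90,.173)
```

```text
tab top ends [ 0.5629 -0.1242  0.058 ] [ 0.5692 -0.1444  0.058 ] low corner [ 0.5588 -0.1251  0.058 ] pivot [ 0.5823 -0.1952  0.035 ] idler [ 0.5722 -0.1647  0.04  ] stop [ 0.6121 -0.1322  0.03  ]
[ 0.0007 -0.0204  0.    ]
t 13.7 grasp [ 0.5268 -0.1338  0.2948] yaw -88.79 shift [-0.011  0.632 -0.024] width -0.0001 F [ 0.1 -0.2  0.2]
turn 0.013 or other -1.987
```

The crop shows the pivot ring at (345,365), the idler at (247,395), the tab at (148,425) and the end stop at (143,265). The pawl is at (455,300), not yet clicked. The shut fingers go down on the tab's -x side, at y=-0.131, clear of the idler.

{"fn": "arm_command", "kwargs": {"rows": [[1,-0.02,0.2,-0.025,0.012],[1,-0.02,0.45,-0.025,0.012],[1,-0.02,0.7,-0.025,0.012],[1,-0.02,0.9,-0.025,0.012],[1,-0.02,0.95,-0.025,0.012]]}}

```text
clock: 14.12
ee_pos: [0.5204, -0.1305, 0.3205]
tool_rot: [-0.502, 0.503, -0.496, 0.499]
force: [-1.0, 0.0, -1.5]
gripper_width: -0.0003
```

{"fn": "arm_command", "kwargs": {"rows": [[1,0,0.1,0,0],[1,0,0.3,0,0],[1,0,0.45,0,0],[1,0,0.55,0,0],[1,0,0.55,0,0]]}}

```text
clock: 14.53
ee_pos: [0.5218, -0.1313, 0.2416]
tool_rot: [-0.501, 0.502, -0.498, 0.499]
force: [-0.5, 1.1, -0.6]
gripper_width: 0.0001
```

Run:
```python
from h import *
plan([.523,-.131,.026],-90,.173); print(robot.read_state()["joint_pos"].round(3))
cv2.imwrite("pics/wrist14.png",cams.get_image("wrist"))
```

```text
t 14.53 grasp [ 0.5208 -0.1309  0.0686] yaw -89.99 shift [0.001 0.284 0.016] width 0.0001 F [-0.5  1.1 -0.6]
turn 0.0 or other -2.0
[-0.367  0.268 -0.412  0.897  0.     2.775]
```

View pics/wrist14.png

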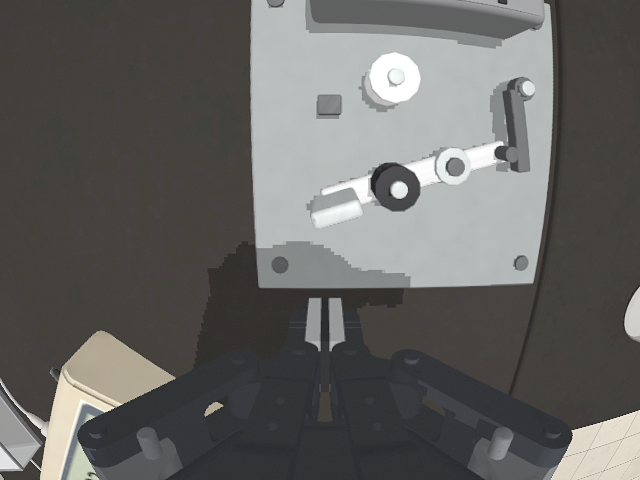

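The shut fingers at (325,310) line up with the tab at (337,212). Down the last 42 mm.

{"fn": "arm_command", "kwargs": {"rows": [[1,0,0.08,0,0],[1,0,0.16,0,0],[1,0,0.24,0,0],[1,0,0.28,0,0],[1,0,0.28,0,0]]}}

```text
clock: 15.0
ee_pos: [0.5233, -0.1322, 0.2025]
tool_rot: [-0.5, 0.5, -0.5, 0.5]
force: [-0.4, 0.7, -0.9]
gripper_width: -0.0001
```

Run:
```python
from h import *
plan([.545,-.131,.026],-90,.173)
cv2.imwrite("pics/wrist15.png",cams.get_image("wrist"))
```

```text
t 15.0 grasp [ 0.5233 -0.1322  0.0295] yaw -90.08 shift [-0.008  0.023  0.145] width -0.0001 F [-0.4  0.7 -0.9]
turn -0.001 or other 1.999
```

View pics/wrist15.png

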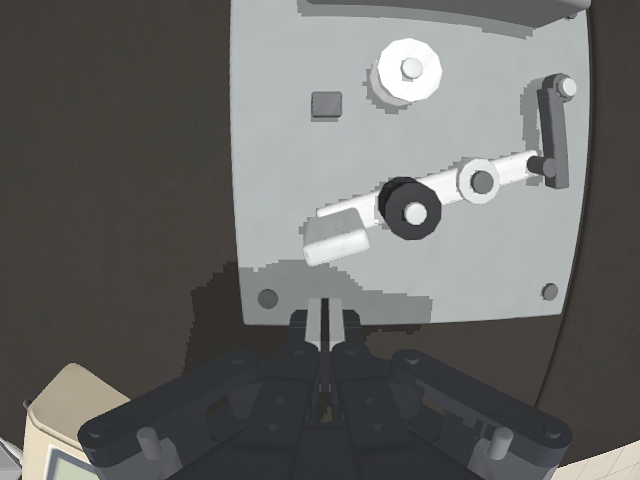

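Pushing in +x: first through contact, then on in small steps.

{"fn": "arm_command", "kwargs": {"rows": [[1,0,0,0.06,0],[1,0,0,0.12,0],[1,0,0,0.17,0],[1,0,0,0.21,0],[1,0,0,0.25,0]]}}

```text
clock: 15.47
ee_pos: [0.5594, -0.1315, 0.202]
tool_rot: [-0.501, 0.503, -0.498, 0.499]
force: [-7.9, 2.8, 4.6]
gripper_width: -0.0002
```

Run:
```python
from h import *
plan([.58,-.131,.026],-90,.173)
cv2.imwrite("pics/wrist16.png",cams.get_image("wrist"))
```

```text
t 15.47 grasp [ 0.5583 -0.131   0.029 ] yaw -90.09 shift [-0.     0.019  0.145] width -0.0002 F [-7.9  2.8  4.6]
turn -0.001 or other 1.999
```

View pics/wrist16.png

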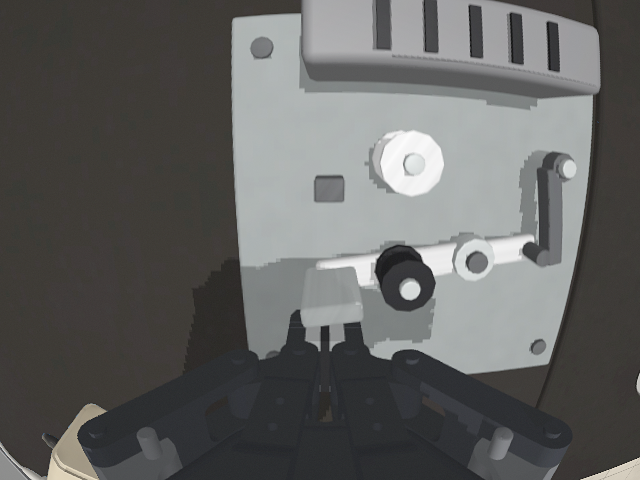

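In contact, with the spring at about 8 N. The arm is turning and the tab is at (333,295). Continuing.

{"fn": "arm_command", "kwargs": {"rows": [[1,0,0,0.03,0],[1,0,0,0.06,0],[1,0,0,0.09,0],[1,0,0,0.11,0],[1,0,0,0.11,0]]}}

```text
clock: 15.93
ee_pos: [0.5751, -0.131, 0.2015]
tool_rot: [-0.501, 0.503, -0.497, 0.499]
force: [-8.3, 4.0, 4.7]
gripper_width: -0.0002
```

Run:
```python
from h import *
plan([.58,-.131,.026],-90,.173)
cv2.imwrite("pics/wrist17.png",cams.get_image("wrist"))
```

```text
t 15.93 grasp [ 0.5736 -0.1303  0.0285] yaw -90.08 shift [0.005 0.016 0.043] width -0.0002 F [-8.3  4.   4.7]
turn -0.001 or other 1.999
```

View pics/wrist17.png

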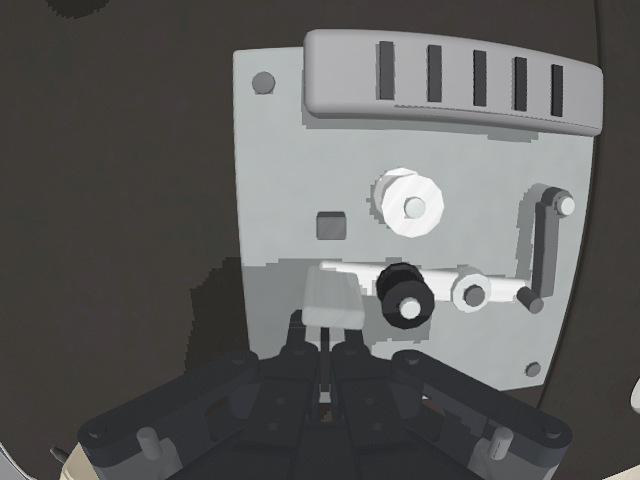

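```bash
cat >> h.py <<'E'
def ang(p1,p2,z1,z2,s=None):
    a,b=wz(*p1,z1,s),wz(*p2,z2,s); d=a-b; return np.arctan2(d[0],d[1])+.3,np.linalg.norm(d[:2]),a.round(4),b.round(4)
E
python3 - <<'E'
from h import *
i=cv2.imread("pics/wrist17.png");cv2.imwrite("pics/w17c.png",cv2.resize(i[180:340,285:585],None,fx=2.6,fy=2.6,interpolation=2))
E
```

```text
(no output)
```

View pics/w17c.png

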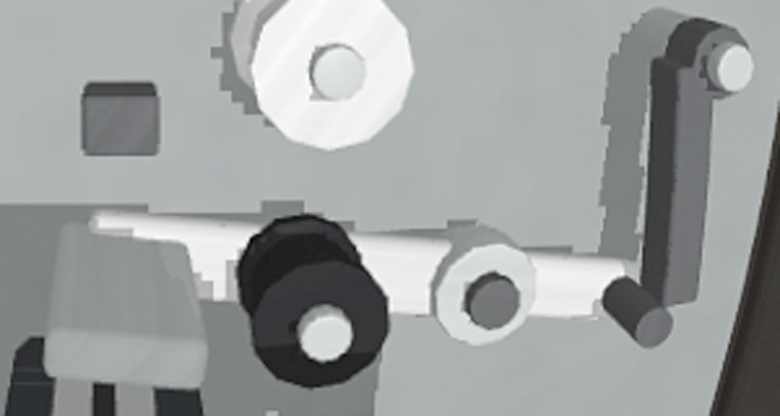

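Run:
```python
from h import *
g=lambda x,y:(285+x/2.6,180+y/2.6)
print(ang(g(325,333),g(493,300),.04,.035))
print(ang((410,289),(477,262),.04,.035), "prev (wrong pose, ignore pos)")
```

```text
(np.float64(0.22085187908397694), np.float64(0.029663417583594972), array([ 0.5837, -0.1631,  0.04  ]), array([ 0.586 , -0.1927,  0.035 ]))
(np.float64(-0.0021773120061695517), np.float64(0.030480924554464182), array([ 0.592 , -0.1624,  0.04  ]), array([ 0.6011, -0.1915,  0.035 ])) prev (wrong pose, ignore pos)
```

Run:
```python
from h import *
g=lambda x,y:(285+x/2.6,180+y/2.6)
print(ang(g(95,212),g(620,262),.022,.022))
for z in (.03,.04,.05): print(ang(g(325,333),g(493,300),z,z-.008))
```

```text
(np.float64(0.40982075446985916), np.float64(0.09708275271419327), array([ 0.5969, -0.1278,  0.022 ]), array([ 0.5863, -0.2243,  0.022 ]))
(np.float64(0.2620640182865349), np.float64(0.03310680460780918), array([ 0.5784, -0.1657,  0.03  ]), array([ 0.5797, -0.1988,  0.022 ]))
(np.float64(0.27138660653028673), np.float64(0.030993086435649048), array([ 0.5837, -0.1631,  0.04  ]), array([ 0.5845, -0.1941,  0.032 ]))
(np.float64(0.2820727653124748), np.float64(0.02888245600579531), array([ 0.5889, -0.1605,  0.05  ]), array([ 0.5894, -0.1894,  0.042 ]))
```

By finger geometry q≈0.40 and the pin is about to pass the pawl's end. Advance about 7 mm slowly and check for the click.

{"fn": "arm_command", "kwargs": {"rows": [[1,0,0,0.015,0],[1,0,0,0.03,0],[1,0,0,0.04,0],[1,0,0,0.05,0],[1,0,0,0.05,0]]}}

```text
clock: 16.4
ee_pos: [0.5817, -0.1312, 0.2014]
tool_rot: [-0.501, 0.504, -0.497, 0.498]
force: [-11.3, 3.4, 6.9]
gripper_width: 0.0002
```

Run:
```python
from h import *
plan([.58,-.131,.026],-90,.173)
i=cams.get_image("wrist");cv2.imwrite("pics/w18c.png",cv2.resize(i[180:340,285:585],None,fx=2.6,fy=2.6,interpolation=2))
```

```text
t 16.4 grasp [ 0.58   -0.1307  0.0284] yaw -90.11 shift [0.002 0.016 0.   ] width 0.0002 F [-11.3   3.4   6.9]
turn -0.001 or other 1.999
```

View pics/w18c.png

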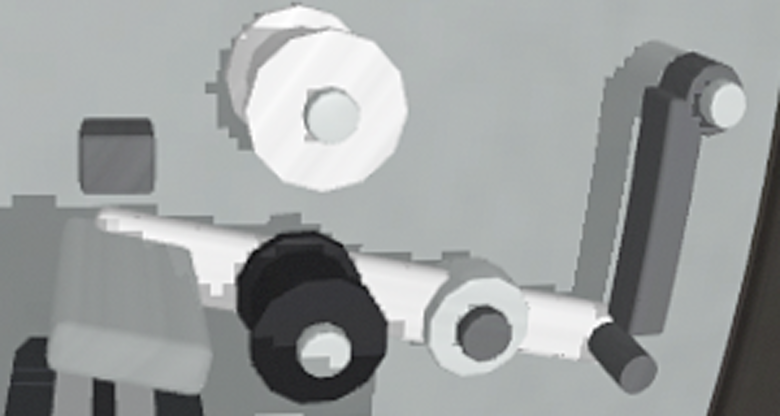

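The pawl swung in: its end moved from crop (685,300) to (650,330), and the pin at (622,355) stands clear beyond it. Estimating q.

Run:
```python
from h import *
g=lambda x,y:(285+x/2.6,180+y/2.6)
print(ang(g(100,208),g(605,300),.022,.022)[:2]); print(ang(g(325,350),g(486,332),.04,.032)[:2])
# stop & plate ref
for k in range(4): cams.get_image("wrist"); s=robot.read_state(); print(s["force"].round(1),s["ee_pos"].round(4))
cv2.imwrite("pics/scene18.png",cv2.resize(cams.get_image("scene")[90:330,230:550],(800,600),interpolation=2))
```

```text
(np.float64(0.5002981311586168), np.float64(0.09590869321291798))
(np.float64(0.371463811543301), np.float64(0.030484015880186822))
[-11.2   2.4   6.2] [ 0.5816 -0.1312  0.2014]
[-11.2   3.3   6.7] [ 0.5815 -0.1312  0.2014]
[-10.5   2.2   6.3] [ 0.5815 -0.1312  0.2014]
[-10.8   1.9   7. ] [ 0.5815 -0.1312  0.2014]
```

View pics/scene18.png

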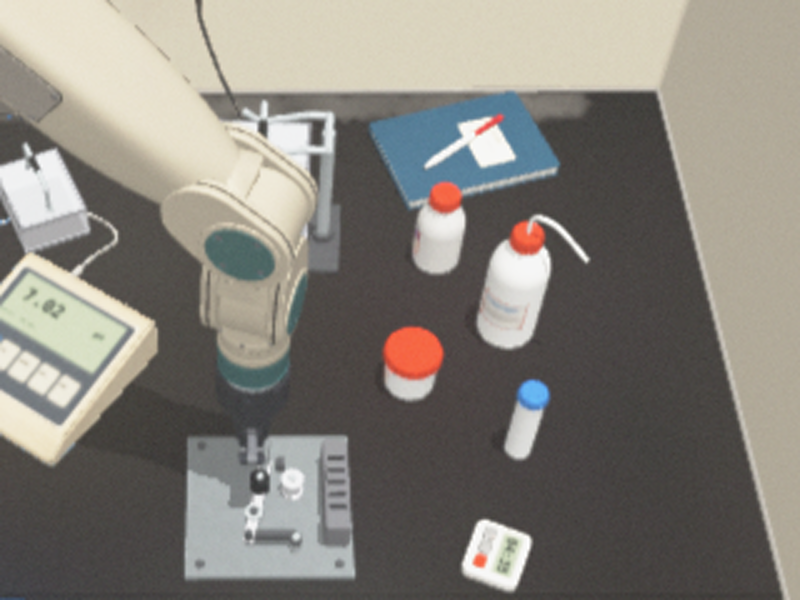

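Several cues put q at about 0.50–0.53:
- The arm-edge line gives 0.50.
- The spring force of about 11 N fits 0.53.
- The pin stands about 3.5 mm past the pawl, which fits 0.52.

The guard still hangs. I let everything settle once more, then check and hand in.

{"fn": "arm_command", "kwargs": {"rows": [[1,0,0,0,0],[1,0,0,0,0],[1,0,0,0,0],[1,0,0,0,0],[1,0,0,0,0]]}}

```text
clock: 17.12
ee_pos: [0.5815, -0.1312, 0.2014]
tool_rot: [-0.501, 0.504, -0.497, 0.498]
force: [-9.9, 3.6, 6.6]
gripper_width: 0.0003
```

Run:
```python
from h import *
a=cams.get_image("top");b=cams.get_image("wrist")
cv2.imwrite("pics/final.png",np.hstack([cv2.resize(a[130:310,150:390],(400,300),interpolation=2),cv2.resize(b[180:360,285:525+60],(400,300),interpolation=2)]))
s=robot.read_state();print(s["clock"],s["force"].round(1),s["ee_pos"].round(4))
```

```text
17.2167 [-11.2   2.6   6.8] [ 0.5815 -0.1312  0.2015]
```

View pics/final.png

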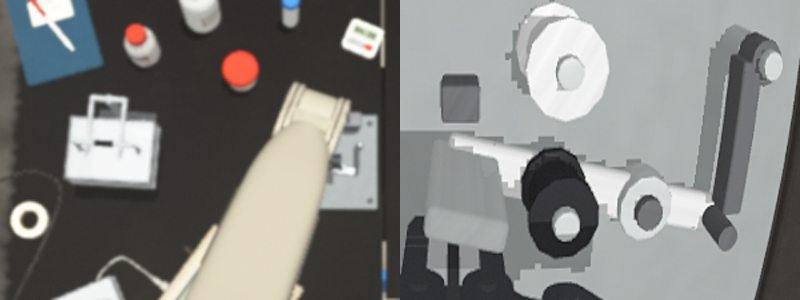

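The top view shows the guard hanging still on both prongs at (110,145). The wrist view shows the pawl clicked in, the pin beyond it, and the fingers against the tab. Handing in.

```bash
python3 -c "
from workcell import robot
print(robot.hand_in())"
```

```text
the job is handed in; nothing more can be done
None
```

I lifted the guard off the drive by its sleeve, hung it on the two prongs and let go. Then I pushed the tensioner tab in +x with the shut fingers, past the pawl's click, and handed in at 17.2 s still holding it there.

**Guard:** the last top view shows it hanging still on both prongs, with nothing of the robot touching it.

**Tensioner:** the last wrist view shows the pawl swung in and the pin about 3.5 mm beyond it. The steady push is about 11 N.

**Joint value:** I estimate about 0.50–0.53 rad from the arm's edge, the spring force and the gap between pin and pawl. One rougher estimate, from the idler and the pivot, read only about 0.37. That disagrees with the click I saw, which comes at 0.42, so I put it down to guessed part heights.

**Bystanders:** the robot touched none of them. The pot and tape look unmoved in the last views. I did not check the flask again at the end, but the arm stayed well away from it.

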